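# Snap the thread guard onto the bench post

### The arm

A 7-joint arm with a two-finger parallel gripper is mounted at the origin on the work surface. World frame = base frame: x ahead of the robot, y to its left, z up, the work surface at z = 0. Lengths are in m, angles in rad, forces in N, time in s.
With the tool pointing down it reaches from about 0.4 to 0.875 m from the base axis. Payload 6.5 kg.
Tool frame: the origin (TCP) lies between the finger pads; the fingertips stand 25 mm ahead of it and the grasp point (between the pads) lies 6 mm ahead of it (nose_length is the distance from the TCP to the fingertips, in m); z points along the fingers, y is the line along which they close (so a half turn about z gives the same grasp; the last joint's range is limited). The gripper opens to 88 mm and grips with 3 to 60 N. Pads are 18 mm wide; open, the fingers measure 123 mm over their backs; the gripper's body (75 mm by 187 mm) begins 45 mm behind the grasp point.
Start: joints at [1.17, 0.536, -0.004, 1.538, 0.003, 1.067, -0.071], TCP at [0.214, -0.614, 0.229] pointing down, gripper open.
Joint ranges: [-2.7, 2.7], [-0.37, 2.16], [-1.27, 1.26], [0.24, 2.4], [-1.31, 4.45], [0.19, 1.91], [-2.76, 2.76]. Speed limits (rad/s): [2.39, 2.39, 3.14, 3.14, 3.14, 3.14, 3.14].

### API

Orientations are given as a unit quaternion [w, x, y, z].
In Python, from bench import * gives the robot as it stands. The module is installed in compiled form; this text tells all that it offers.
- The arm moves only by the shell command python3 -m jog 'ROWS' [OPENING] [FORCE]. ROWS is JSON, a list of rows, each a list of 6 numbers: the shift along the tool's x, y, z each as a share of 0.3 m, from -1 to 1, then the turn, a rotation vector about the tool's x, y, z each as a share of 45 degrees, from -1 to 1. A call has 1 to 8 rows; each row is the pose to reach, as a shift and turn from the pose commanded when the call began, along the tool's axes at that moment; what a row does not reach only later rows make up. A row lasts 1/8 s, in which the tool goes at most 62.5 mm and 10.7 degrees, less where a joint would pass 70% of its speed; a pose out of reach is approached as far as the arm can. A call with a number of a shift or a turn outside -1 to 1 is refused whole. A call with a gripper value outside its range is refused whole. OPENING is the finger opening in mm, from 0 to 88.1, set as the call begins (- or left out, the last holds). The fingers move at their own pace and stop on an object; FORCE is the grip in N (left out, the last holds). Time passes only in rows, so rows that repeat a pose let the fingers close. It gives the time, the measured TCP pose, the force, the opening and the grip force at its end, in the units of the state.
- read_state(): the state, without advancing time (a new reading comes with each control period).
- capture(name): name is "scene" or "top" or "wrist"; returns a dict with "img" (384x512x3 uint8, red, green, blue), "camera_matrix" (3x3 intrinsics, pixels), "dist_coeffs" ([k1, k2, p1, p2, k3] as OpenCV has them; the pictures are not rectified), "xyz" and "rotation" of the camera in the world; the wrist camera has in their place "hand_eye" (4x4, takes a point from camera to tool coordinates, whose origin is the TCP and whose axes are the flange's). Camera axes: x right, y down, z forward; pixel columns grow to the right and rows downward; lengths in m; the calibration is good to about 2 mm. A picture is of the moment at which its call begins: read the wrist's pose just before it. There is no depth.
- hand_in(): hands the job in; it is judged then, once.
Trained networks look in a picture, given as the dict that the camera call returned (one of the last four; its "shot" number tells which), for a name from the list of things; names that differ only in an ending like _2 or _b are one class to them, and where a whole thing is asked for, a point or a joint stands for the part that bears it (a point fixed in the world has none). Each returns a list of dicts, best first, with "conf" (0 to 1); they miss things now and then, are a little off and sometimes report something else, mostly with a low value. They report only what shows in the picture. A call takes as long as a camera call.
- recognise(label, picture): "box" ([left, top, right, bottom] as shares, 0 to 1, of the picture: columns of its width, rows of its height, round what is visible of it).
- silhouettes(label, picture): "mask" (384x512 bool, what is visible of it) and "box" ([left, top, right, bottom] as shares, 0 to 1, of the picture: columns of its width, rows of its height, round what is visible of it).
- spot_point(label, picture): "point" ([column, row] as shares, 0 to 1, of the picture: columns of its width, rows of its height: a listed point, or the origin of a listed thing).
The state is a dict: "time": time; "qpos": joint angles; "joint_vel": joint speeds; "tau": joint torques, N m; "eef_pos": TCP position; "eef_rot": TCP orientation; "ft_force": force on the tool from outside, world axes, zero at the start; "ft_torque": the same for the moment, N m; "width": opening from 0.0 (shut) to 1.0 (fully open); "grasp_force": force on a finger pad.
Only numpy, scipy, OpenCV 4.12 (cv2) and the standard library are available. Lean on these libraries where they do the work, as an engineer would, in place of code of your own. Each camera call takes 0.05 s, during which the arm holds its last target. There are 200 camera calls.

### The job

The carver is done with the bench post and wants its bare stud covered: pick up the orange snap cap, set it mouth down on the steel stud and feel it stop on the sprung catch, then press straight down until it clicks over the catch and keep pressing until it sits fully home, flat on the dark collar. Finish while your fingers still hold the cap and press it down firmly on the collar (a steady push of about 10 N; do not let go), without ramming it, and leave the other things on the bench where they lie.

Things in the scene. Friction and masses are not known exactly. Their poses are not given: they have to be found in the camera images.
- cap: Orange plastic snap cap, flat top with a small white dot in its middle, lying loose on the bench, mouth down. 44 mm across (16 flat facets, one facing its +x), 46 mm tall, 50 to 90 g. Origin: centre of its mouth (underside); z up through its top. Any yaw will do. Unseen inside: a rounded lip near the mouth (bore 20 mm, its middle 5 mm above the mouth), above it a 22 mm bore, 38 mm deep in all.
- post: Fixed green bench post, round, 54 mm thick, upright, its height different each time; a small brass lock screw on its side. Same origin as collar. The steel stud on it is 18 mm thick and 34 mm high, the last 9 mm tapering to 9 mm. The catch: four brass sprung balls that stick out 3 mm around the stud, 10.5 mm above the collar.
- collar: Dark steel collar on top of the post, fixed, 50 mm across, 12 mm thick: the seat for the cap's mouth. Origin: centre of its top face, z up, 50 to 80 mm above the bench. A cap on the stud stops on the catch with its origin about 10 mm above this; 8 to 13 N (varies) push it over; at about 5 mm the force drops (the click); it is home, against a hard stop, at 0 mm.
- sole: Bystander: carved wooden shoe sole, about 170 x 80 mm, 24 mm thick, with a cork pad to 32 mm, lying loose. Origin: centre of its underside; long along its x.
- tin: Bystander: closed blue tin of wax with a bare metal lid, 66 mm across, 32 mm tall, loose. Origin: centre of its underside.
- cork_block: Bystander: cork sanding block, 100 x 55 x 35 mm, loose. Origin: centre of its underside; long along its x.
- chisel: Bystander: small wood-handled chisel, 190 mm long, handle 26 mm thick, lying loose along its x, blade towards +x. Origin: under its middle.

How it is judged:
On the way:
1. the cap stands upright over the stud and bears on the catch, not yet clicked home (horizontal distance between cap and collar below 0.004 m and angle between cap's own z axis and vertical below 0.1 rad and z of cap in the frame of collar between 0.006 and 0.013 m and contact force between cap and post above 1.5 N), for 0.04 s.
At the end, for the whole second after the job is handed in: The cap is snapped over the catch and home: its mouth within 2 mm of the collar's top face, centred within 4 mm, within 0.1 rad of upright; it is pressed on the collar with more than 4 N by fingers still touching it, through the last second (horizontal distance between cap and collar below 0.004 m and angle between cap's own z axis and vertical below 0.1 rad and z of cap in the frame of collar below 0.002 m and contact force between cap and collar above 4 N and contact force between the fingers and cap above 2 N); the arm keeps its last pose, push and grip.
It fails at once if the sole is pushed more than 20 mm from its place (distance of sole from where it was at the start of the episode above 0.02 m).
It fails at once if the tin is pushed more than 20 mm from its place (distance of tin from where it was at the start of the episode above 0.02 m).
It fails at once if the cork block is pushed more than 20 mm from its place (distance of cork_block from where it was at the start of the episode above 0.02 m).
It fails at once if the chisel is pushed more than 20 mm from its place (distance of chisel from where it was at the start of the episode above 0.02 m).
It fails at once if the cap is rammed: more than 100 N on the collar (contact force between cap and collar above 100 N).
It also fails if it takes over 48 s, if anything falls off the work surface, if the arm or the gripper's body presses on something with over 40 N, if the wrist force passes 120 N, or if a joint passes its speed limit or range.

## Working session

There is one attempt and no reset: what is moved stays moved. The work goes in short steps, Python scripts to look and compute and a shell command to move; the robot and the scene stay as the last step left them, time stands still between calls to the robot, and variables do not carry over. Pictures are saved under pics/ and viewed, at most 10 in all, crops included, and the job is handed in when it is done.

```bash
mkdir -p pics; cat > h.py <<'E'
from bench import *
import numpy as np, cv2
from scipy.spatial.transform import Rotation as R
def rot(r):
    r=np.array(r); return r if r.shape==(3,3) else R.from_quat(r,scalar_first=True).as_matrix()
def cam(p,s=None):
    if 'xyz' in p: return rot(p['rotation']),np.array(p['xyz'])
    H=np.array(p['hand_eye']);T=rot(s['eef_rot'])
    return T@H[:3,:3], T@H[:3,3]+np.array(s['eef_pos'])
def ray(p,px,s=None):
    Rm,t=cam(p,s)
    u=cv2.undistortPoints(np.array([[px]],float),np.array(p['camera_matrix']),np.array(p['dist_coeffs']))[0,0]
    d=Rm@np.array([u[0],u[1],1]); return t,d/np.linalg.norm(d)
def atz(p,px,z,s=None):
    t,d=ray(p,px,s); return t+d*(z-t[2])/d[2]
def tri(rs):
    A=0;b=0
    for t,d in rs:
        P=np.eye(3)-np.outer(d,d);A=A+P;b=b+P@t
    x=np.linalg.solve(A,b); return x,[np.linalg.norm((np.eye(3)-np.outer(d,d))@(x-t)) for t,d in rs]
E
cat > a.py <<'E'
from h import *
s=read_state(); print({k:np.round(v,3).tolist() for k,v in s.items()})
P={n:capture(n) for n in("scene","top")}
for n,p in P.items():
    cv2.imwrite(f'pics/{n}0.png',p['img'][:,:,::-1]); print(n,np.round(p['xyz'],3))
    for l in("cap","collar","post","sole","tin","cork_block","chisel"):
        r=spot_point(l,p)[:2]; b=recognise(l,p)[:2]
        for q in r:
            px=np.array(q['point'])*[512,384]; print(l,round(q['conf'],2),px.round(1),'z0',atz(p,px,0).round(3),'z65',atz(p,px,.065).round(3)[:2])
        for q in b: print('   box',round(q['conf'],2),(np.array(q['box'])*[512,384,512,384]).round())
cv2.imwrite('pics/both.png',np.hstack([cv2.resize(P[n]['img'],(400,300))[:,:,::-1] for n in P]))
E
python3 a.py
```

```text
{'time': 0.0, 'qpos': [1.17, 0.537, -0.004, 1.539, 0.003, 1.067, -0.071], 'joint_vel': [-0.002, -0.001, -0.0, 0.001, -0.002, -0.0, 0.0], 'tau': [-0.001, -57.098, 0.991, -25.16, -0.056, 0.018, 0.0], 'eef_pos': [0.213, -0.613, 0.228], 'eef_rot': [-0.001, 0.986, 0.167, -0.0], 'ft_force': [0.713, 0.563, -0.472], 'ft_torque': [0.019, -0.008, 0.037], 'grasp_force': 0.0, 'width': 1.0}
scene [ 1.168 -0.279  0.931]
cap 0.57 [188.8 210.5] z0 [ 0.511 -0.181  0.   ] z65 [ 0.557 -0.188]
cap 0.35 [133.9 241.7] z0 [ 0.539 -0.353  0.   ] z65 [ 0.583 -0.348]
   box 0.66 [180. 196. 198. 216.]
collar 0.7 [310.6 149.8] z0 [0.469 0.26  0.   ] z65 [0.518 0.222]
collar 0.68 [252.7 194.5] z0 [0.545 0.011 0.   ] z65 [ 0.588 -0.009]
   box 0.57 [304. 149. 319. 158.]
post 0.84 [308.3 152. ] z0 [0.474 0.248 0.   ] z65 [0.522 0.211]
sole 0.9 [293.4 231.3] z0 [0.711 0.055 0.   ] z65 [0.743 0.032]
   box 0.82 [270. 204. 316. 257.]
tin 0.67 [250.1 191.9] z0 [0.532 0.008 0.   ] z65 [ 0.577 -0.012]
   box 0.7 [238. 178. 265. 201.]
cork_block 0.68 [133.2 243. ] z0 [ 0.542 -0.356  0.   ] z65 [ 0.586 -0.35 ]
   box 0.83
[... 294 characters left out ...]
1 [319. 208. 339. 233.]
collar 0.86 [162.6 216.7] z0 [0.518 0.237 0.   ] z65 [0.519 0.221]
collar 0.41 [164.  212.1] z0 [0.53  0.234 0.   ] z65 [0.53  0.218]
   box 0.87 [150. 207. 174. 225.]
post 0.71 [163.4 211.9] z0 [0.53  0.236 0.   ] z65 [0.53 0.22]
   box 0.77 [155. 202. 182. 224.]
sole 0.57 [241.9 141.4] z0 [0.715 0.043 0.   ] z65 [0.703 0.039]
   box 0.89 [221. 110. 257. 176.]
tin 0.89 [259.  208.5] z0 [ 0.546 -0.006  0.   ] z65 [ 0.545 -0.006]
   box 0.69 [243. 198. 266. 227.]
cork_block 0.75 [398.5 207.8] z0 [ 0.557 -0.357  0.   ] z65 [ 0.555 -0.336]
   box 0.63 [382. 189. 419. 237.]
chisel 0.93 [120.5 215.2] z0 [0.519 0.344 0.   ] z65 [0.52  0.321]
   box 0.8 [109. 179. 129. 255.]
```

View pics/both.png

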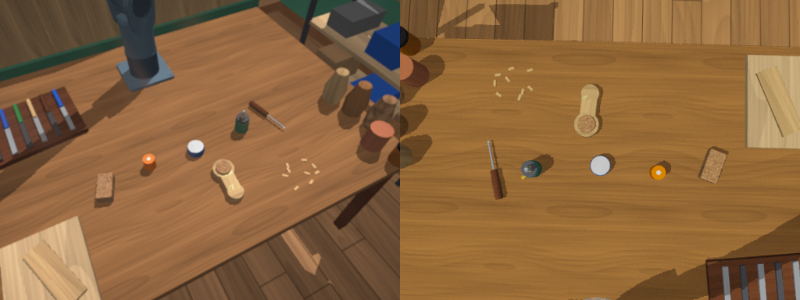

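The overview shows the cap at top px (329,218), the post at (165,214), the tin between them, and clear space around the cap. I'll move over the cap for a closer look.

```bash
python3 -m jog '[[0.18,-0.128,0,0,0,0],[0.36,-0.256,0,0,0,0],[0.54,-0.385,0,0,0,0],[0.72,-0.513,0,0,0,0],[0.72,-0.513,0,0,0,0]]' && python3 -m jog '[[0.18,-0.128,0,0,0,0],[0.36,-0.256,0,0,0,0],[0.54,-0.385,0,0,0,0],[0.72,-0.513,0,0,0,0],[0.72,-0.513,0,0,0,0],[0.72,-0.513,0,0,0,0]]'
cat > w.py <<'E'
import sys
from h import *
s=read_state(); p=capture('wrist'); n=sys.argv[1]
print('t',s['time'],'pos',np.round(s['eef_pos'],4),'q',np.round(s['eef_rot'],4),'F',np.round(s['ft_force'],2),'campos',cam(p,s)[1].round(3))
cv2.imwrite(f'pics/{n}.png',p['img'][:,:,::-1])
for l in sys.argv[2:]:
    for q in spot_point(l,p)[:2]:
        px=np.array(q['point'])*[512,384]; print(l,round(q['conf'],2),px.round(1),'z0',atz(p,px,0,s).round(4),'z46',atz(p,px,.046,s).round(4),'z65',atz(p,px,.065,s).round(4))
    for q in silhouettes(l,p)[:1]:
        print('  box',round(q['conf'],2),(np.array(q['box'])*[512,384,512,384]).round())
# white dot / orange
hsv=cv2.cvtColor(p['img'],cv2.COLOR_RGB2HSV)
o=cv2.inRange(hsv,(5,170,120),(20,255,255)); k,_,st,c=cv2.connectedComponentsWithStats(o)
for i in range(1,k):
    if st[i,4]>150: print('orange',st[i],c[i].round(1))
w=cv2.inRange(hsv,(0,0,190),(180,60,255)); k,_,st,c=cv2.connectedComponentsWithStats(w)
for i in range(1,k):
    if st[i,4]>10: print('white',st[i],c[i].round(1),atz(p,c[i],.046,s).round(4))
E
python3 w.py w1 cap
```

```text
time: 2.12
eef_pos: [0.3701, -0.3935, 0.2291]
eef_rot: [-0.001, 0.985, 0.17, 0.001]
ft_force: [0.3, 0.4, 0.2]
width: 1.0
grasp_force: 0.0
time: 2.88
eef_pos: [0.5206, -0.1815, 0.2287]
eef_rot: [0.0, 0.986, 0.167, -0.0]
ft_force: [0.2, -0.1, -0.7]
width: 0.997
grasp_force: 0.0
t 2.875 pos [ 0.5206 -0.1815  0.2287] q [ 1.000e-04  9.859e-01  1.671e-01 -2.000e-04] F [ 0.23 -0.07 -0.72] campos [ 0.6   -0.153  0.385]
cap 0.66 [244.7 150.2] z0 [ 0.5206 -0.1703  0.    ] z46 [ 0.5302 -0.1683  0.046 ] z65 [ 0.5341 -0.1675  0.065 ]
  box 0.68 [221. 131. 268. 179.]
orange [     0      0    512    320 119902] [234.2 146.8]
orange [393  94  41  26 314] [402.6 107. ]
orange [108 351  44  18 284] [123.3 356.5]
orange [322 352  81  22 623] [377.8 364.1]
white [  60   54   55   61 2606] [87. 84.] [ 0.5431 -0.0009  0.046 ]
white [242 153  13  13 139] [247.9 158.9] [ 0.5227 -0.1743  0.046 ]
```

View pics/w1.png

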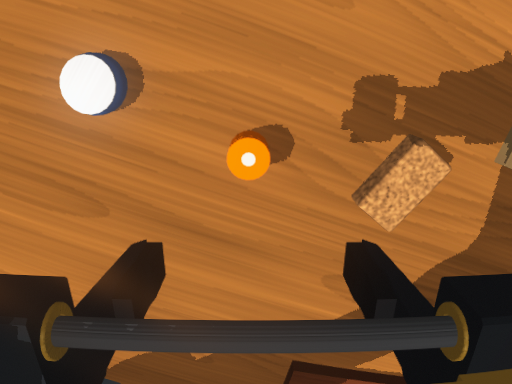

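The white dot is at (248,159), which puts the cap at (0.5227, -0.1743), in agreement with the top camera. Next I'll descend and grip.

```bash
python3 -m jog '[[0.0145,-0.0203,0.15,0,0,0],[0.0145,-0.0203,0.3,0,0,0],[0.0145,-0.0203,0.45,0,0,0],[0.0145,-0.0203,0.56,0,0,0],[0.0145,-0.0203,0.62,0,0,0],[0.0145,-0.0203,0.649,0,0,0],[0.0145,-0.0203,0.649,0,0,0]]' && python3 -m jog '[[0,0,0,0,0,0],[0,0,0,0,0,0],[0,0,0,0,0,0],[0,0,0,0,0,0],[0,0,0,0,0,0],[0,0,0,0,0,0]]' 30 45
python3 -c "
from h import *
s=read_state();print(np.round(s['eef_pos'],4),s['width'],s['grasp_force'])"
```

```text
time: 3.9
eef_pos: [0.5227, -0.1746, 0.0345]
eef_rot: [0.0, 0.986, 0.166, 0.0]
ft_force: [0.5, -0.7, 0.0]
width: 1.003
grasp_force: 0.0
time: 4.65
eef_pos: [0.5226, -0.174, 0.0342]
eef_rot: [0.0, 0.986, 0.167, 0.0]
ft_force: [-0.3, -0.2, 1.6]
width: 0.46
grasp_force: 45.0
[ 0.5226 -0.174   0.0342] 0.4595293230906477 45.00061333179474
```

```bash
python3 -m jog '[[0,0,-0.08,0,0,0],[0,0,-0.2,0,0,0],[0,0,-0.35,0,0,0],[0,0,-0.5,0,0,0],[0,0,-0.667,0,0,0],[0,0,-0.667,0,0,0],[0,0,-0.667,0,0,0]]'
python3 w.py w2 cap
```

```text
time: 5.52
eef_pos: [0.5219, -0.1739, 0.2334]
eef_rot: [-0.0, 0.986, 0.167, -0.001]
ft_force: [0.2, -0.2, -1.2]
width: 0.46
grasp_force: 45.0
t 5.525 pos [ 0.5219 -0.1739  0.2334] q [-2.000e-04  9.860e-01  1.666e-01 -6.000e-04] F [ 0.19 -0.22 -1.15] campos [ 0.602 -0.146  0.39 ]
  box 0.62 [212. 188. 291. 301.]
orange [     0      0    512    320 122974] [242.3 143.2]
orange [465 344  26  38 542] [476.8 361.7]
orange [281 353  51  11 293] [311.2 357.3]
orange [177 355  98  29 829] [225.8 368.9]
orange [242 354  49  21 162] [267.7 363.2]
white [  69   58   55   60 2576] [95.8 87.3] [ 0.5432 -0.0006  0.046 ]
white [241 250  27  25 536] [253.8 261.9] [ 0.411  -0.2122  0.046 ]
```

View pics/w2.png

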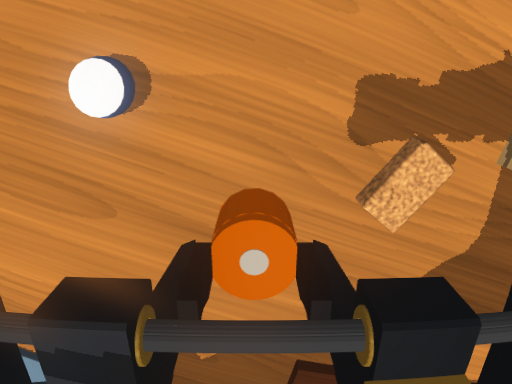

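The cap is held upright, with its dot at (254,262). I'll move to a spot beside the post to view it.

```bash
python3 -m jog '[[0.022,-0.153,0,0,0,0],[0.044,-0.306,0,0,0,0],[0.065,-0.459,0,0,0,0],[0.087,-0.612,0,0,0,0]]' && python3 -m jog '[[0.022,-0.153,0,0,0,0],[0.044,-0.306,0,0,0,0],[0.065,-0.459,0,0,0,0],[0.087,-0.612,0,0,0,0],[0.087,-0.612,0,0,0,0],[0.087,-0.612,0,0,0,0]]'
python3 w.py w3 collar post
```

```text
time: 6.18
eef_pos: [0.4858, 0.0093, 0.2332]
eef_rot: [-0.0, 0.986, 0.167, -0.001]
ft_force: [0.2, 0.6, -0.8]
width: 0.459
grasp_force: 45.0
time: 6.92
eef_pos: [0.4509, 0.1889, 0.2333]
eef_rot: [0.0, 0.986, 0.166, -0.001]
ft_force: [0.4, -0.6, -0.6]
width: 0.46
grasp_force: 45.0
t 6.925 pos [0.4509 0.1889 0.2333] q [ 4.000e-04  9.860e-01  1.665e-01 -9.000e-04] F [ 0.37 -0.6  -0.59] campos [0.531 0.217 0.39 ]
collar 0.76 [245.7  82.8] z0 [0.5214 0.2227 0.    ] z46 [0.5225 0.222  0.046 ] z65 [0.523  0.2217 0.065 ]
  box 0.94 [221.  55. 273. 112.]
post 0.75 [245.6  80.4] z0 [0.5238 0.2236 0.    ] z46 [0.5246 0.2228 0.046 ] z65 [0.525  0.2225 0.065 ]
  box 0.66 [211.  53. 277. 112.]
orange [     0      0    512    321 133895] [246.3 149.2]
orange [ 18 344  29  40 598] [ 31.8 363.6]
orange [465 344  26  40 502] [476.6 362.1]
orange [ 172  353  165   31 4726] [254.2 368.3]
white [131   0   4  49 135] [132.1  23. ] [0.5411 0.3413 0.046 ]
white [242  80  10  10  85] [246.6  84.6] [0.5211 0.2207 0.046 ]
white [414 141  48  24 740] [434.4 152.7] [0.5233 0.0127 0.046 ]
white [240 250  28  25 551] [253.8 261.8] [0.3399 0.1505 0.046 ]
```

View pics/w3.png

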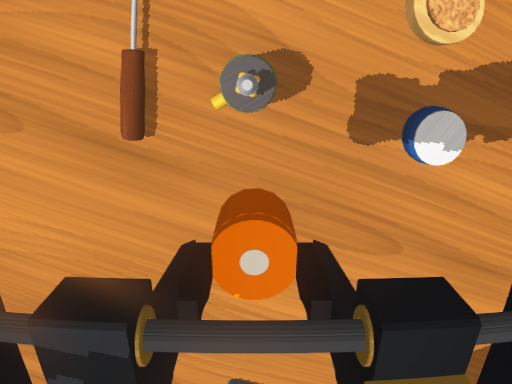

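The view shows the stud tip at (246.6,84.6) and the collar centred near (246.5,83) with a width of about 55 px, almost straight below the camera. From this I can work out the offsets.

```bash
python3 - <<'E'
from h import *
s=read_state();p=capture('wrist');T=rot(s['eef_rot']);K=np.array(p['camera_matrix'])
m=silhouettes('collar',p)[0]['mask']; ys,xs=np.nonzero(m); print('collar mask',xs.min(),xs.max(),ys.min(),ys.max(),m.sum())
(c,d,a)=cv2.fitEllipse(max(cv2.findContours(m.astype(np.uint8),0,1)[0],key=len)); print('ell',c,d,'f',K[0,0],'depth',K[0,0]*.05/np.mean(d),'z',cam(p,s)[1][2]-K[0,0]*.05/np.mean(d))
dot=atz(p,(253.8,261.8),s['eef_pos'][2]+.0118,s); print('dot rel tool',T.T@(dot-s['eef_pos']))
for z in(.05,.065,.08):
  col=atz(p,c,z,s); tip=atz(p,(246.6,84.6),z+.034,s); g=(tip+col)/2
  print(z,col,tip,'tool delta share',(T.T@(g-dot))[:2]/.3)
print('tilt zaxis',T[:,2])
E
```

```text
collar mask 220 274 56 112 2002
ell (246.95143127441406, 84.03387451171875) (53.68937683105469, 55.319034576416016) f 342.63830768747084 depth 0.31432281533458684 z 0.07604298144713406
dot rel tool [-0.00018874 -0.00017669 -0.01179998]
0.05 [0.52273454 0.22026795 0.05      ] [0.52304823 0.2200286  0.084     ] tool delta share [ 0.26019342 -0.02078471]
0.065 [0.52311485 0.22010319 0.065     ] [0.52345538 0.21985727 0.099     ] tool delta share [ 0.26122937 -0.0198087 ]
0.08 [0.52349515 0.21993842 0.08      ] [0.52386254 0.21968595 0.114     ] tool delta share [ 0.26226531 -0.01883269]
tilt zaxis [-2.89547933e-04 -4.77262255e-04 -9.99999844e-01]
```

```bash
python3 -m jog '[[0.131,-0.01,0,0,0,0],[0.262,-0.0195,0,0,0,0],[0.262,-0.0195,0,0,0,0],[0.262,-0.0195,0.12,0,0,0],[0.262,-0.0195,0.2,0,0,0],[0.262,-0.0195,0.24,0,0,0],[0.262,-0.0195,0.24,0,0,0],[0.262,-0.0195,0.24,0,0,0]]'
python3 w.py w4
python3 - <<'E'
from h import *
s=read_state();p=capture('top')
for q in spot_point('cap',p)[:2]: print(q['conf'],atz(p,np.array(q['point'])*[512,384],s['eef_pos'][2]+.0118))
p=capture('scene');cv2.imwrite('pics/s4.png',cv2.resize(p['img'][100:220,240:400,::-1],(640,480)))
E
```

```text
time: 8.28
eef_pos: [0.524, 0.2215, 0.1633]
eef_rot: [-0.0, 0.986, 0.167, 0.001]
ft_force: [0.2, 0.1, -1.3]
width: 0.458
grasp_force: 45.0
t 8.275 pos [0.524  0.2215 0.1633] q [-2.000e-04  9.860e-01  1.666e-01  8.000e-04] F [ 0.17  0.05 -1.29] campos [0.604 0.249 0.32 ]
orange [     0      0    512    320 129956] [238.9 144.4]
orange [365 323   9  44 163] [370.1 347.7]
orange [135 325   9  42 167] [137.6 347.2]
orange [ 18 344  29  40 599] [ 31.8 363.6]
orange [465 344  26  40 558] [476.5 362.6]
orange [ 172  353  165   31 4826] [253.8 368.6]
white [119  27   7 110 406] [120.9  77.7] [0.5709 0.3474 0.046 ]
white [ 440  205   58   56 2472] [468.3 232.7] [0.5433 0.0186 0.046 ]
white [240 250  28  25 554] [253.9 261.8] [0.4526 0.1969 0.046 ]
0.48 [0.52600873 0.20505697 0.1751336 ]
```

View pics/s4.png

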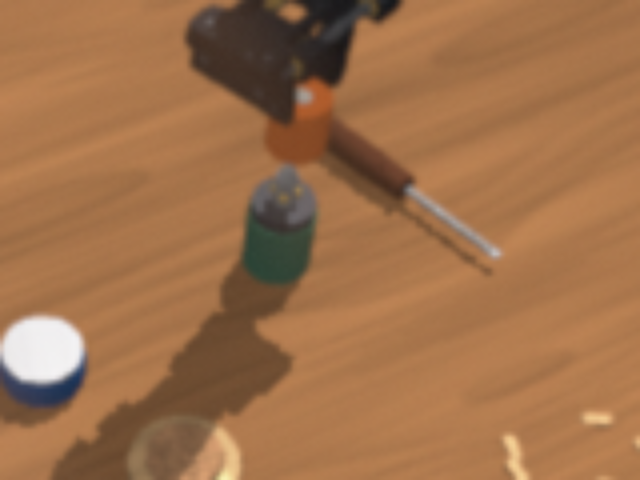

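The cap is above the stud along the post's axis. I'll lower it gradually and watch the force.

```bash
python3 -m jog '[[0,0,0.03,0,0,0],[0,0,0.06,0,0,0],[0,0,0.08,0,0,0],[0,0,0.08,0,0,0]]' && python3 -m jog '[[0,0,0.01,0,0,0],[0,0,0.02,0,0,0],[0,0,0.02,0,0,0]]' && python3 -m jog '[[0,0,0.01,0,0,0],[0,0,0.02,0,0,0],[0,0,0.02,0,0,0]]'
```

```text
time: 8.98
eef_pos: [0.523, 0.221, 0.1374]
eef_rot: [0.0, 0.986, 0.167, -0.001]
ft_force: [-0.5, 0.2, -0.0]
width: 0.459
grasp_force: 45.0
time: 9.35
eef_pos: [0.5234, 0.2212, 0.132]
eef_rot: [0.0, 0.986, 0.167, -0.0]
ft_force: [-0.0, 0.3, -1.1]
width: 0.459
grasp_force: 45.0
time: 9.72
eef_pos: [0.5233, 0.2212, 0.1259]
eef_rot: [0.0, 0.986, 0.167, -0.0]
ft_force: [-0.8, -0.6, -1.1]
width: 0.465
grasp_force: 45.0
```

```bash
python3 -m jog '[[0,0,0.005,0,0,0],[0,0,0.01,0,0,0],[0,0,0.01,0,0,0]]' && python3 -m jog '[[0,0,0.0035,0,0,0],[0,0,0.007,0,0,0],[0,0,0.007,0,0,0]]' | grep -v rot
```

```text
time: 10.1
eef_pos: [0.5233, 0.2211, 0.123]
eef_rot: [0.0, 0.986, 0.167, -0.0]
ft_force: [0.2, 0.1, 0.1]
width: 0.461
grasp_force: 45.0
time: 10.48
eef_pos: [0.5234, 0.2211, 0.121]
ft_force: [-1.0, -0.5, -0.8]
width: 0.461
grasp_force: 45.0
```

```bash
python3 - <<'E'
from h import *
p=capture('scene');cv2.imwrite('pics/s5.png',cv2.resize(p['img'][110:190,265:370,::-1],(630,480),interpolation=cv2.INTER_CUBIC))
E
```

```text
(no output)
```

View pics/s5.png

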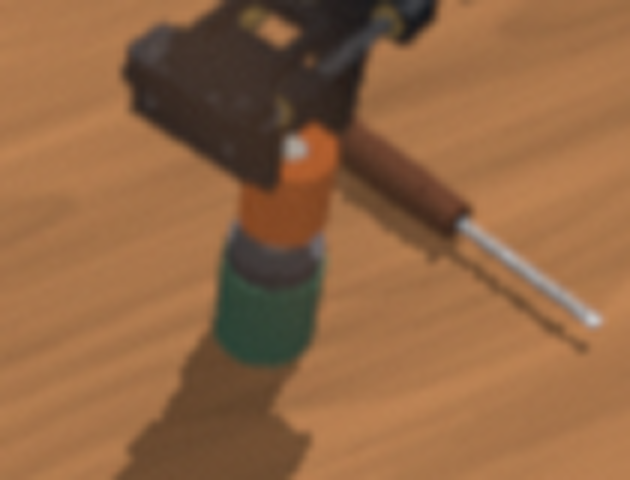

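The cap now surrounds the stud and sits a little above the collar. I'll go down in 1 mm steps until I feel the catch.

```bash
python3 -m jog '[[0,0,0.0035,0,0,0],[0,0,0.0035,0,0,0]]' | egrep 'pos|force' && python3 -m jog '[[0,0,0.0035,0,0,0],[0,0,0.0035,0,0,0]]' | egrep 'pos|force'&& python3 -m jog '[[0,0,0.0035,0,0,0],[0,0,0.0035,0,0,0]]' | egrep 'pos|force'
```

```text
eef_pos: [0.5234, 0.2212, 0.12]
ft_force: [-0.2, -0.7, -1.0]
grasp_force: 45.0
eef_pos: [0.5234, 0.2212, 0.1189]
ft_force: [-0.8, -0.7, -0.8]
grasp_force: 45.0
eef_pos: [0.5234, 0.2212, 0.1178]
ft_force: [-0.0, -0.6, -0.0]
grasp_force: 45.0
```

```bash
python3 -m jog '[[0,0,0.0035,0,0,0],[0,0,0.0035,0,0,0]]' | egrep 'pos|force' && python3 -m jog '[[0,0,0.0035,0,0,0],[0,0,0.0035,0,0,0]]' | egrep 'pos|force'
```

```text
eef_pos: [0.5234, 0.2212, 0.1168]
ft_force: [-0.6, -1.2, -1.8]
grasp_force: 45.0
eef_pos: [0.5234, 0.2212, 0.1157]
ft_force: [0.2, -0.9, -0.4]
grasp_force: 45.0
```

```bash
for i in 1; do python3 -m jog '[[0,0,0.0035,0,0,0],[0,0,0.0035,0,0,0]]' | egrep 'pos|force'; done; python3 -m jog '[[0,0,0.0035,0,0,0],[0,0,0.0035,0,0,0]]' | egrep 'pos|force'
```

```text
eef_pos: [0.5234, 0.2212, 0.1147]
ft_force: [-0.4, -1.5, 0.4]
grasp_force: 45.0
eef_pos: [0.5235, 0.2212, 0.1137]
ft_force: [-0.3, -1.3, 0.4]
grasp_force: 45.0
```

```bash
python3 -m jog '[[0,0,0.0035,0,0,0],[0,0,0.0035,0,0,0]]' | egrep 'pos|force'; python3 -m jog '[[0,0,0.0035,0,0,0],[0,0,0.0035,0,0,0]]' | egrep 'pos|force'
```

```text
eef_pos: [0.5241, 0.2214, 0.1132]
ft_force: [-0.4, -1.9, 4.1]
grasp_force: 45.0
eef_pos: [0.5246, 0.2216, 0.1127]
ft_force: [-0.1, -1.9, 8.1]
grasp_force: 45.0
```

Firm resistance of 8 N with the mouth at z ≈ 0.079 m means the cap is on the catch. I'll press on to the click.

```bash
python3 -m jog '[[0,0,0.0035,0,0,0],[0,0,0.0035,0,0,0]]' | egrep 'pos|force'; python3 -m jog '[[0,0,0.0035,0,0,0],[0,0,0.0035,0,0,0]]' | egrep 'pos|force';  python3 -m jog '[[0,0,0.0035,0,0,0],[0,0,0.0035,0,0,0]]' | egrep 'pos|force'
```

```text
eef_pos: [0.525, 0.2215, 0.1119]
ft_force: [-0.3, -2.1, 10.1]
grasp_force: 45.0
eef_pos: [0.5257, 0.2217, 0.1114]
ft_force: [0.6, -2.6, 13.6]
grasp_force: 45.0
eef_pos: [0.5251, 0.2216, 0.1101]
ft_force: [0.7, -2.5, 10.9]
grasp_force: 45.0
```

```bash
python3 -m jog '[[0,0,0.0035,0,0,0],[0,0,0.0035,0,0,0]]' | egrep 'pos|force'; python3 -m jog '[[0,0,0.0035,0,0,0],[0,0,0.0035,0,0,0]]' | egrep 'pos|force';  python3 -m jog '[[0,0,0.0035,0,0,0],[0,0,0.0035,0,0,0]]' | egrep 'pos|force'
```

```text
eef_pos: [0.524, 0.221, 0.1079]
ft_force: [-0.4, -2.6, 5.6]
grasp_force: 45.0
eef_pos: [0.5229, 0.2207, 0.1056]
ft_force: [0.1, -1.2, -2.0]
grasp_force: 45.0
eef_pos: [0.5228, 0.2207, 0.1045]
ft_force: [0.7, -3.0, -6.1]
grasp_force: 45.0
```

It clicked: the force went from 13.6 to -6 N. Next I'll seat it on the collar.

```bash
python3 -m jog '[[0,0,0.0035,0,0,0],[0,0,0.0035,0,0,0]]' | egrep 'pos|force'; python3 -m jog '[[0,0,0.0035,0,0,0],[0,0,0.0035,0,0,0]]' | egrep 'pos|force';  python3 -m jog '[[0,0,0.0035,0,0,0],[0,0,0.0035,0,0,0]]' | egrep 'pos|force'
```

```text
eef_pos: [0.5232, 0.2209, 0.104]
ft_force: [1.6, -3.2, -4.8]
grasp_force: 45.0
eef_pos: [0.5233, 0.2213, 0.1034]
ft_force: [-0.4, -3.7, -1.5]
grasp_force: 45.0
eef_pos: [0.5234, 0.2213, 0.1032]
ft_force: [-3.1, -3.8, 7.8]
grasp_force: 45.0
```

```bash
python3 -m jog '[[0,0,0.002,0,0,0],[0,0,0.002,0,0,0],[0,0,0.002,0,0,0],[0,0,0.002,0,0,0]]' | egrep 'time|pos|force'
python3 - <<'E'
from h import *
p=capture('scene');s=read_state();print(s['ft_force'],s['eef_pos'],s['ft_torque'],s['eef_rot'])
a=cv2.resize(p['img'][110:190,265:370,::-1],(400,300),interpolation=cv2.INTER_CUBIC)
b=cv2.resize(capture('wrist')['img'][:,:,::-1],(400,300));cv2.imwrite('pics/s6.png',np.hstack([a,b]))
E
```

```text
time: 15.52
eef_pos: [0.5234, 0.2213, 0.1031]
ft_force: [-4.4, -4.8, 11.9]
grasp_force: 45.0
[-5.66323814 -5.77919499 13.29278656] [0.52341431 0.22134053 0.1030715 ] [-1.31713558  1.19632788  0.00376201] [2.22971149e-04 9.86020105e-01 1.66626225e-01 5.72075846e-05]
```

View pics/s6.png

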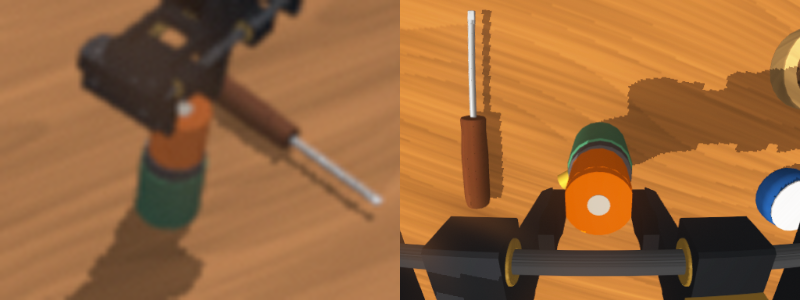

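The cap's mouth is flat on the dark collar, and it has travelled about 10.4 mm from first contact, so it is home. I'll check that the push stays steady, then hand in.

```bash
python3 -m jog '[[0,0,0,0,0,0],[0,0,0,0,0,0],[0,0,0,0,0,0],[0,0,0,0,0,0],[0,0,0,0,0,0],[0,0,0,0,0,0],[0,0,0,0,0,0],[0,0,0,0,0,0]]' | egrep 'time|pos|force'
```

```text
time: 16.62
eef_pos: [0.5234, 0.2213, 0.103]
ft_force: [-4.9, -5.4, 13.8]
grasp_force: 45.0
```

```bash
python3 -c "
from bench import *
print(hand_in())"
```

```text
the job is handed in; nothing more can be done
None
```

The cap clicked over the catch (force peaked near 13.6 N, then dropped) and sits home on the collar; I handed in with the fingers still gripping it and pressing down at about 13 to 14 N, and the bystanders were never touched.

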